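# Unpack the rain stick at a craft stall

## Robot

A 6-joint arm with a two-finger parallel gripper is mounted at the origin on the work surface. World frame = base frame: x ahead of the robot, y to its left, z up, the work surface at z = 0. Lengths are in m, angles in rad, forces in N, time in s.
With the tool pointing down it reaches from about 0.275 to 0.75 m from the base axis. Payload 10.2 kg.
Tool frame: the origin (TCP) lies between the finger pads; the fingertips stand 22 mm ahead of it and the grasp point (between the pads) lies 3 mm ahead of it; z points along the fingers, y is the line along which they close (so a half turn about z gives the same grasp; the last joint's range is limited). The gripper opens to 85 mm and grips with 20 to 120 N. Pads are 22 mm wide; open, the fingers measure 114 mm over their backs; the gripper's body (76 mm by 85 mm) begins 54 mm behind the grasp point. The pads swing forward as they close: fully open they stand 13 mm farther back than shut.
Start: joints at [1.05, 0.313, 1.498, -0, 1.331, -0.223], TCP at [0.154, 0.502, 0.253] pointing down, gripper open.
Joint ranges: [-2.94, 2.94], [-0.97, 2.17], [0.19, 2.56], [-1.23, 4.37], [0.02, 3.11], [-2.88, 2.88]. Speed limits (rad/s): [2.39, 2.39, 3.01, 3.14, 3.14, 3.14].

## Interface

Orientations are given as a rotation vector (axis times angle).
In Python, from plant import r gives the robot as it stands.
- The arm moves only by the shell command python3 shift.py FILE, which reads ROWS from the file FILE. ROWS is a JSON list of rows, 1 to 12 of them, each written [opening, [dx, dy, dz], [rx, ry, rz]]: the opening from 0.0 (shut) to 1.0 (fully open), then dx, dy, dz in fractions of the full range, 1 being 0.5 m, then a rotation vector rx, ry, rz in normalised numbers (1 is 120 degrees); each row is the pose to reach, as a shift and turn from the pose commanded when the command began, along the tool's axes at that moment; what a row does not reach only later rows make up. A row lasts 1/12 s, in which the tool goes at most 0.0417 m and 0.125 rad, less where a joint would pass 70% of its speed; a pose out of reach is approached as far as the arm can. The fingers move at their own pace and stop on an object; the grip force is fixed at half the most. Time passes only in rows, so rows that do not move let the fingers close. It prints the time, the measured TCP pose, the force, the opening and the grip force at its end. A shift or turn number past 1, either way, is cut back to 1. Input that does not fit is refused with a message, and nothing moves.
- r.read_state(): the state, without advancing time (a new reading comes with each control period).
- r.snapshot(name): name is "scene" or "side" or "wrist"; returns a dict with "image" (480x640x3 uint8, blue, green, red), "fx", "fy", "cx", "cy" (pixels), "k1" (the pictures are not rectified: a ray, as slopes to the right and down, at radius r is drawn at 1 + k1 r^2 times it, then the intrinsics apply), "camera_from_world" (4x4, takes a point from world to camera coordinates). Camera axes: x right, y down, z forward; pixel columns grow to the right and rows downward; lengths in m; the calibration is good to about 2 mm. A picture is of the moment at which its call begins. There is no depth.
- r.close_job(): hands the job in; it is judged then, once.
The state is a dict: "time": time; "qpos": joint angles; "joint_velocities": joint speeds; "effort": joint torques, N m; "position": TCP position; "orientation": TCP orientation; "contact_force": force on the tool from outside, world axes, zero at the start; "moment": the same for the moment, N m; "width": opening from 0.0 (shut) to 1.0 (fully open); "grasp_force": force on a finger pad.
Only numpy, scipy, OpenCV 4.12 (cv2) and the standard library are available. Lean on these libraries where they do the work, as an engineer would, in place of code of your own. Each camera call takes 0.05 s, during which the arm holds its last target. There are 200 camera calls.

## Task

Unpack the wooden crate on the stall. First take the little amber bottle with the red cap out of the crate, stand it upright and fully down in the empty hole of the bottle rack and let go of it. Then tilt the rain stick up by its colour-banded end, draw it out diagonally through the crate's opening, which is shorter than the stick, and finish while still holding it in the gripper, motionless, with the whole stick at least 10 cm above the top of the crate; leave all the other wares where they stand and tip no bottle over.

Things in the scene. Friction and masses are not known exactly. Their poses are not given: they have to be found in the camera images.
- crate: Light wooden packing crate, fixed to the table, outside 370 (its x) x 200 (its y) x 83 mm high; origin at the centre of its underside. Walls 10 mm thick, tops at z 75; inside x -175..175, y -90..90, floor at z 20. A top board 8 mm thick (z 75 to 83) closes it from x -185 to -20; the opening, x -20..175 and y -90..90, is 195 x 180 mm.
- stick: Bamboo rain stick, a loose round rod 24 mm across, 250 mm long, about 110 g (varies), lying on the crate's floor nearly along the crate's x. Origin on its axis at mid-length (centre of mass), x along it towards its colour-banded end (crate +x); it may roll. 65 to 90 mm of its plain end is under the top board; its banded end lies in the opening near the end wall.
- stick_band (a point): Centre of the stick's end face at the red, yellow, blue and green bands (125 mm from its origin along its +x).
- stick_plain (a point): Centre of the stick's other, dark brown end face (125 mm from its origin along its -x).
- flask: Little amber glass bottle with a red cap and a paper label, standing loose on the crate's floor in the opening beside the stick; 38 mm across up to 85 mm, then a shoulder, a neck 18 mm across from 95 to 103 mm and a cap 21 mm across, 116 mm tall in all, 140 g (varies); origin at the centre of its underside, z up along the bottle.
- rack: Dark wooden bottle rack, a block fixed to the table, 75 (its x) x 225 (its y) x 40 mm high, origin at the centre of its underside. Three round holes 42 mm across and 30 mm deep at y -70, 0 and 70, with floors 10 mm above the table; two hold bottles, one is empty.
- spot: Green disc, 37 mm across, on the floor of the rack's empty hole: its origin is the centre of that floor, where the bottle's underside belongs. Which of the three holes is empty varies.
- flask_a: Green glass bottle with yellow cap standing in one of the rack's holes; 38 mm across up to 85 mm, then a shoulder, a neck 18 mm across from 95 to 103 mm and a cap 21 mm across, 116 mm tall in all, 140 g (varies); origin at the centre of its underside, z up along the bottle. Leave alone.
- flask_b: Second green bottle like flask_a, in another of the rack's holes. Leave alone.
- gourd_bowl: Dark gourd bowl, 124 mm across, 55 high, a loose bystander; origin at the centre of its underside. Leave alone.
- honey_jar: Honey jar with brass lid, 68 mm across, 85 high, a loose bystander; origin at the centre of its underside. Leave alone.
- sauce_bottle: Tall brown sauce bottle, 56 mm across, 200 high, a loose bystander; origin at the centre of its underside. Leave alone.
- carved_pot: Terracotta pot, 96 mm across, 78 high, a loose bystander; origin at the centre of its underside. Leave alone.
- cup: Blue ceramic cup, 72 mm across, 75 high, a loose bystander; origin at the centre of its underside. Leave alone.

How it is judged:
By the outcome, as a careful person would: the job done as asked, in the order asked, and still so for the second after the job is handed in, while the arm keeps its last pose, push and grip.
It also fails if it takes over 61 s, if anything falls off the work surface, if the arm or the gripper's body presses on something with over 40 N, if the wrist force passes 120 N, or if a joint passes its speed limit or range.

## Working session

There is one attempt and no reset: what is moved stays moved. The work goes in short steps, Python scripts to look and compute and a shell command to move; the robot and the scene stay as the last step left them, time stands still between calls to the robot, and variables do not carry over. Pictures are saved under pics/ and viewed, at most 11 in all, crops included, and the job is handed in when it is done.

```bash
ls; mkdir -p pics; python3 - <<'E'
from plant import r
import cv2,numpy as np
s=r.read_state();print(s)
a=[]
for n in("scene","side","wrist"):
    d=r.snapshot(n);cv2.imwrite(f"pics/{n}0.png",d["image"]);np.save(f"pics/{n}0.npy",d,allow_pickle=True)
    print(n,d["fx"],d["fy"],d["cx"],d["cy"],d["k1"],np.round(d["camera_from_world"],3).tolist())
E
```

```text
pics
plant.py
shift.py
{'time': 0.0, 'qpos': array([ 1.04958776e+00,  3.13457287e-01,  1.49845233e+00, -6.05678720e-07,
        1.33099249e+00, -2.23409943e-01]), 'joint_velocities': array([ 0.00084745,  0.00049571, -0.00049929, -0.00020067, -0.0014341 ,
        0.00015508]), 'effort': array([ 1.48586336e-03, -4.12241006e+01, -2.59766972e+01,  2.08660617e-05,
        3.83553488e-03, -4.82806797e-06]), 'position': array([0.15394161, 0.50167998, 0.25272559]), 'orientation': array([-4.65983472e-01, -3.10635975e+00,  1.91600454e-03]), 'contact_force': array([-1.04828655, -0.23515761,  0.03340176]), 'moment': array([-0.00616704,  0.01997206,  0.00734672]), 'grasp_force': 0.0, 'width': 0.9999400603903574}
scene 584.5408513556824 584.5408513556824 310.1342578541215 238.23680681325936 -0.13517992098414575 [[-0.478, 0.878, -0.009, 0.227], [0.739, 0.397, -0.544, -0.434], [-0.475, -0.267, -0.839, 1.64], [0.0, 0.0, 0.0, 1.0]]
side 593.4734919779071 593.4734919779071 320.7362368560111 237.71568783171293 -0.046852624093110265 [[-0.999, -0.038, -0.014, 0.575], [-0.02, 0.765, -0.644, -0.007], [0.035, -0.643, -0.765, 1.717], [0.0, 0.0, 0.0, 1.0]]
wrist 340.28523551620253 340.28523551620253 321.0087308966491 239.0497629082577 -0.056977219430552686 [[0.293, 0.956, -0.002, -0.525], [0.915, -0.28, 0.292, -0.039], [0.278, -0.087, -0.956, 0.379], [0.0, 0.0, 0.0, 1.0]]
```

View pics/scene0.png

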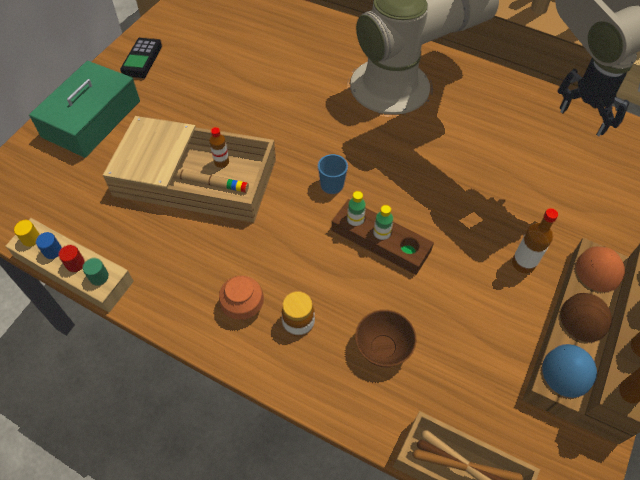

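View pics/side0.png

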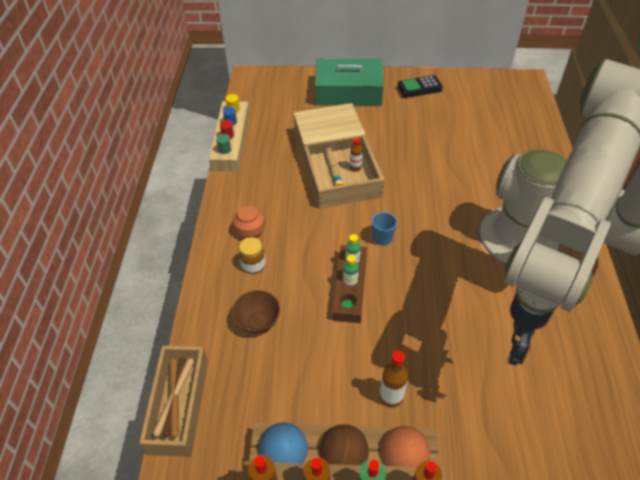

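The scene view shows the crate at (110–275, 118–218), the amber bottle's red cap at (216,132), the stick's banded end at (247,186) and the green spot at (409,246). In the side view the cap is at (356,142), the band end at (338,182) and the spot at (348,303). Next I triangulate these from colour masks.

```bash
cat > h.py <<'E'
import cv2,numpy as np
from scipy.spatial.transform import Rotation as R
def ray(d,px):
    K=np.array([[d["fx"],0,d["cx"]],[0,d["fy"],d["cy"]],[0,0,1]])
    n=cv2.undistortPoints(np.array([[px]],float),K,np.array([d["k1"],0,0,0,0.]))[0,0]
    T=d["camera_from_world"];Rm=T[:3,:3]
    v=Rm.T@np.array([n[0],n[1],1]);return -Rm.T@T[:3,3],v/np.linalg.norm(v)
def plane(d,px,z):
    o,v=ray(d,px);return o+v*(z-o[2])/v[2]
def tri(*dp):
    A=0;b=0;L=[ray(d,p) for d,p in dp]
    for o,v in L:
        P=np.eye(3)-np.outer(v,v);A=A+P;b=b+P@o
    x=np.linalg.solve(A,b);return x,max(np.linalg.norm((np.eye(3)-np.outer(v,v))@(x-o)) for o,v in L)
def proj(d,p):
    T=d["camera_from_world"];K=np.array([[d["fx"],0,d["cx"]],[0,d["fy"],d["cy"]],[0,0,1]])
    return cv2.projectPoints(np.array([p],float),cv2.Rodrigues(T[:3,:3])[0],T[:3,3],K,np.array([d["k1"],0,0,0,0.]))[0][0,0]
RNG={"red":((0,150,80),(5,255,255)),"yellow":((22,150,120),(32,255,255)),"green":((50,120,40),(85,255,255)),"blue":((95,140,60),(120,255,255))}
def blobs(d,col,box,minA=6):
    x0,y0,x1,y1=box;h=cv2.cvtColor(d["image"],cv2.COLOR_BGR2HSV)[y0:y1,x0:x1]
    m=cv2.inRange(h,*[np.array(c) for c in RNG[col]])
    n,l,s,c=cv2.connectedComponentsWithStats(m)
    return [(c[i]+[x0,y0],s[i].tolist()) for i in range(1,n) if s[i,4]>=minA]
def load(n): return np.load(f"pics/{n}.npy",allow_pickle=True).item()
def snap(r,n,f):
    d=r.snapshot(n);np.save(f"pics/{f}.npy",d,allow_pickle=True);cv2.imwrite(f"pics/{f}.png",d["image"]);return d
E
python3 - <<'E'
from h import *
a=load("scene0");b=load("side0")
for c in("red","yellow","green","blue"):
    for n,d,B in(("sc",a,(170,110,450,270)),("si",b,(310,130,375,320))):
        for x in blobs(d,c,B): print(c,n,np.round(x[0],1),x[1])
E
```

```text
red sc [215.3 131.7] [41, 18, 9, 9, 64]
red sc [222.1 154.1] [48, 41, 9, 6, 14]
red sc [243.2 186.3] [71, 72, 6, 10, 39]
red si [356.3 140.9] [43, 8, 8, 7, 43]
yellow sc [238.2 184.9] [66, 71, 6, 9, 39]
yellow sc [357.6 195.2] [183, 81, 10, 10, 79]
yellow sc [385.5 209.1] [211, 95, 10, 10, 77]
yellow sc [360.7 218.5] [189, 107, 5, 4, 6]
yellow si [337.5 182.4] [25, 51, 7, 4, 11]
yellow si [353.1 238. ] [39, 104, 9, 9, 70]
yellow si [350.6 259. ] [36, 125, 10, 9, 66]
green sc [228.9 183.3] [57, 69, 6, 10, 44]
green sc [356.5 205.3] [179, 89, 16, 13, 123]
green sc [383.9 219.2] [207, 103, 15, 12, 126]
green sc [407.8 249.3] [231, 136, 14, 8, 88]
green si [352.9 247.1] [38, 113, 11, 9, 69]
green si [350.6 268. ] [35, 134, 12, 9, 78]
green si [347.3 303. ] [32, 170, 11, 7, 66]
blue sc [233.2 184.4] [61, 70, 6, 10, 42]
blue si [336.8 178.3] [25, 48, 5, 2, 6]
```

```bash
python3 - <<'E'
from h import *
a=load("scene0");b=load("side0")
for n,p,q in(("cap",(215.3,131.7),(356.3,140.9)),("A",(357.6,195.2),(353.1,238)),("B",(385.5,209.1),(350.6,259)),("spot",(407.8,249.3),(347.3,303)),("yel",(238.2,184.9),(337.5,182.4)),("blu",(233.2,184.4),(336.8,178.3)),("crateC1",(274.5,141),(382,180)),("crateC2",(260,197),(317,191))):
    x,e=tri((a,p),(b,q));print(n,x.round(4),round(e,4))
for k in [((229,183.3)),(233.2,184.4),(238.2,184.9),(243.2,186.3),(248,187),(180,175)]: print(plane(a,k,.036).round(4))
for i,(d,B) in enumerate(((a,(90,100,300,235)),(b,(280,95,400,215)))):
    x0,y0,x1,y1=B;im=cv2.resize(d["image"][y0:y1,x0:x1],None,fx=(3.8,4.9)[i],fy=(3.8,4.9)[i],interpolation=cv2.INTER_CUBIC);cv2.imwrite(f"pics/c{i}.png",im[:600,:800])
E
```

```text
cap [ 0.4752 -0.2543  0.1282] 0.0004
A [0.4831 0.1245 0.1218] 0.0007
B [0.4889 0.1944 0.122 ] 0.0012
spot [0.4953 0.2633 0.0219] 0.0
yel [ 0.5298 -0.1664  0.0375] 0.0002
blu [ 0.5334 -0.179   0.0396] 0.0026
crateC1 [ 0.3971 -0.1403  0.077 ] 0.0003
crateC2 [ 0.5843 -0.0631  0.1096] 0.0048
[ 0.5354 -0.1894  0.036 ]
[ 0.5334 -0.1785  0.036 ]
[ 0.529 -0.167  0.036]
[ 0.527 -0.154  0.036]
[ 0.5234 -0.1426  0.036 ]
[ 0.5702 -0.3109  0.036 ]
```

View pics/c0.png

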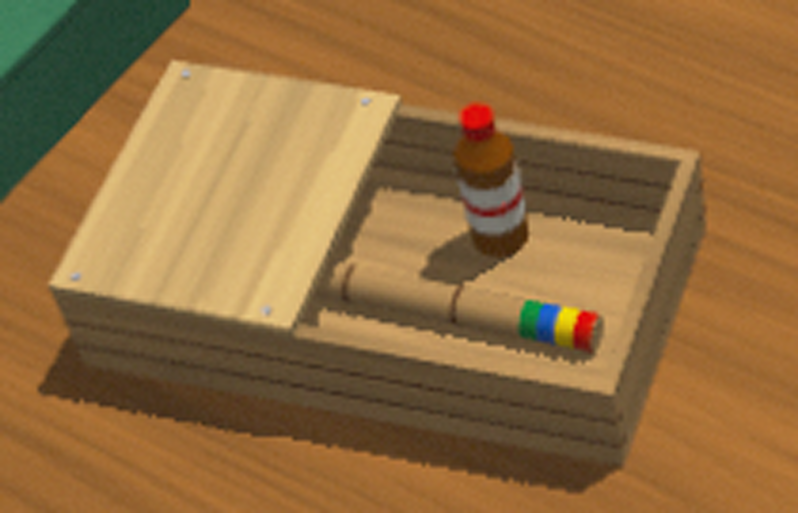

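View pics/c1.png

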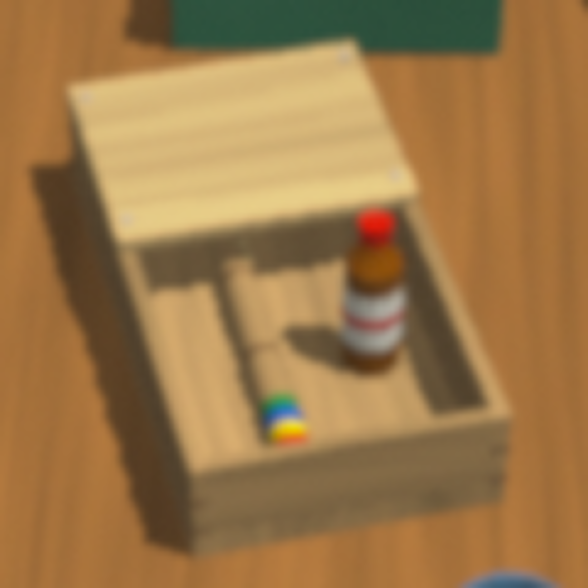

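The crops show the crate's rim corners, the bottle standing clear of the stick, and the stick's bands with red at the end. Crate corners come next.

```bash
python3 - <<'E'
from h import *
a=load("scene0");b=load("side0")
P={}
for n,p,q,z in(("+x-near",(273.7,140),(383.7,178.7),.075),("+x-far",(251.6,203.4),(319.2,190.9),.075),("-x far",(103.2,175.8),(294.3,113),.083),("-x near",(136.1,116.3),(352.4,103.6),.083)):
    x,e=tri((a,p),(b,q));P[n]=x;print(n,x.round(4),round(e,4),plane(a,p,z).round(4),plane(b,q,z).round(4))
v=list(P.values());print([np.linalg.norm(v[i]-v[i-1]).round(3) for i in range(4)])
# wrist camera in tool frame
from plant import r
s=r.read_state();w=load("wrist0");Rt=R.from_rotvec(s["orientation"]).as_matrix()
T=w["camera_from_world"];o=-T[:3,:3].T@T[:3,3];print("cam in tool",Rt.T@(o-s["position"]),(Rt.T@T[:3,:3].T).round(3).tolist());print(Rt.round(3))
E
```

```text
+x-near [ 0.3924 -0.146   0.0752] 0.0011 [ 0.3934 -0.1451  0.075 ] [ 0.3918 -0.1477  0.075 ]
+x-far [ 0.5825 -0.092   0.074 ] 0.0007 [ 0.5837 -0.0909  0.075 ] [ 0.5821 -0.0919  0.075 ]
-x far [ 0.6803 -0.4531  0.0741] 0.0012 [ 0.6856 -0.4445  0.083 ] [ 0.6787 -0.4435  0.083 ]
-x near [ 0.4869 -0.5036  0.0772] 0.0014 [ 0.4921 -0.497   0.083 ] [ 0.4865 -0.498   0.083 ]
[np.float64(0.37), np.float64(0.198), np.float64(0.374), np.float64(0.2)]
cam in tool [ 0.07354753  0.00119475 -0.11982427] [[-0.0, -0.956, -0.292], [1.0, 0.0, -0.001], [0.001, -0.292, 0.956]]
[[-0.956  0.293 -0.001]
 [ 0.293  0.956 -0.001]
 [ 0.    -0.001 -1.   ]]
```

The manual's scale: shifts go in shares of 0.5 m and turns go in shares of 120 degrees. Converting my numbers, -0.315 m is -0.63, -0.265 m is -0.53, 1.3 rad is 0.6207.

```bash
cat >> h.py <<'E'
def go(r,p,Rt):
    "tool-axis shift and turn from the present pose to world position p, rotation matrix Rt"
    s=r.read_state();R0=R.from_rotvec(s["orientation"]).as_matrix()
    print("d",(R0.T@(np.array(p)-s["position"])).round(4),"w",R.from_matrix(R0.T@Rt).as_rotvec().round(4),"t",round(s["time"],2))
def down(yaw):
    y=np.array([np.cos(yaw),np.sin(yaw),0]);z=np.array([0,0,-1.]);return np.column_stack([np.cross(y,z),y,z])
E
echo '[[1,[-0.53,-0.63,0],[0,0,0.6207]],[1,[-0.53,-0.63,0],[0,0,0.6207]],[1,[-0.53,-0.63,0],[0,0,0.6207]],[1,[-0.53,-0.63,0],[0,0,0.6207]],[1,[-0.53,-0.63,0],[0,0,0.6207]],[1,[-0.53,-0.63,0],[0,0,0.6207]],[1,[-0.53,-0.63,0],[0,0,0.6207]],[1,[-0.53,-0.63,0],[0,0,0.6207]],[1,[-0.53,-0.63,0],[0,0,0.6207]],[1,[-0.53,-0.63,0],[0,0,0.6207]],[1,[-0.53,-0.63,0],[0,0,0.6207]],[1,[-0.53,-0.63,0],[0,0,0.6207]]]' > next.json && python3 shift.py next.json
python3 -c "
from h import *;from plant import r
go(r,[.4752,-.2543,.253],down(-1.304));print(r.read_state()['qpos'])"
```

```text
time: 1.15
position: [0.3155, 0.1214, 0.2532]
orientation: [-2.259, -2.184, 0.0]
contact_force: [-0.0, 1.1, -0.4]
width: 0.997
grasp_force: 0.0
d [-3.701e-01  1.723e-01  2.000e-04] w [-2.0000e-04  1.0000e-04  1.2702e+00] t 1.15
[ 1.61852532e-02 -1.19900510e-01  1.97927242e+00  5.45675196e-05
  1.28239319e+00  4.99345998e-02]
```

To row units: -0.37 m is -0.74, 0.172 m is 0.344, 1.27 rad is 0.6064.

```bash

echo '[[1,[-0.74,0.344,0],[0,0,0.6064]],[1,[-0.74,0.344,0],[0,0,0.6064]],[1,[-0.74,0.344,0],[0,0,0.6064]],[1,[-0.74,0.344,0],[0,0,0.6064]],[1,[-0.74,0.344,0],[0,0,0.6064]],[1,[-0.74,0.344,0],[0,0,0.6064]],[1,[-0.74,0.344,0],[0,0,0.6064]],[1,[-0.74,0.344,0],[0,0,0.6064]],[1,[-0.74,0.344,0],[0,0,0.6064]],[1,[-0.74,0.344,0],[0,0,0.6064]],[1,[-0.74,0.344,0],[0,0,0.6064]],[1,[-0.74,0.344,0],[0,0,0.6064]]]' > next.json && python3 shift.py next.json
python3 -c "
from h import *;from plant import r
go(r,[.4752,-.2543,.253],down(-1.304));print(r.read_state()['qpos'])
snap(r,'wrist','w1')"
```

```text
time: 2.15
position: [0.4775, -0.251, 0.2523]
orientation: [-3.11, -0.432, 0.002]
contact_force: [-0.3, -0.5, 0.1]
width: 1.0
grasp_force: 0.0
d [-0.0031  0.0025 -0.0007] w [-0.0017  0.0009  0.009 ] t 2.15
[-7.01384821e-01  3.46510041e-01  1.45408799e+00  2.61695685e-04
  1.34289333e+00  5.93547378e-01]
```

View pics/w1.png

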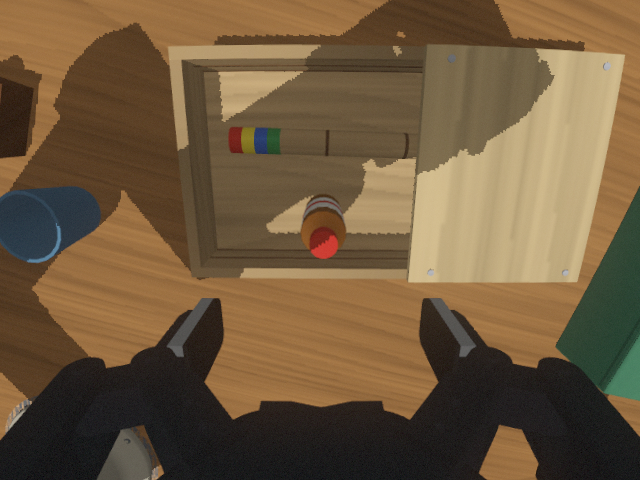

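The wrist view looks into the opening: red cap at (323,243), stick band end at (229,140) with its axis along row ~142, and the board edge at column ~415.

```bash

python3 -c "
from h import *;from plant import r
w=load('w1');a=load('scene0');b=load('side0')
for c in('red','yellow','blue','green'):
  for x in blobs(w,c,(190,100,420,265),20): print(c,x[0].round(1),x[1],plane(w,x[0],.042).round(4))
k=[x for x in blobs(w,'red',(290,200,360,265),20)][0][0]
print('cap',tri((w,k),(a,(215.3,131.7)),(b,(356.3,140.9))))
for n,p in(('yellow',(238.2,184.9)),('blue',(233.2,184.4)),('green',(228.9,183.3)),('red',(243.2,186.3))):
  q=blobs(w,n,(220,110,300,170),20)[0][0];print(n,tri((w,q),(a,p)))
for p in((229,140),(327,143),(407,146)):print(plane(w,p,.036).round(4))
for p in((185,62),(205,258),(171,48),(193,277),(427,45),(409,281)):print('crate',plane(w,p,.083 if p[0]>400 else .075).round(4))
go(r,[.4752,-.2543,.095],down(-1.304))
"
```

```text
red [234.9 139.8] [39, 27, 14, 26, 298] [ 0.5248 -0.1529  0.042 ]
red [323.2 242.9] [120, 127, 28, 32, 709] [ 0.4496 -0.2606  0.042 ]
yellow [247.5 138.3] [51, 28, 14, 22, 263] [ 0.5292 -0.1641  0.042 ]
blue [260.5 140.6] [64, 29, 13, 25, 286] [ 0.5305 -0.1764  0.042 ]
green [273.4 141.7] [77, 30, 12, 24, 141] [ 0.5328 -0.1883  0.042 ]
cap (array([ 0.47591664, -0.25300959,  0.12930723]), np.float64(0.0008977635420109933))
yellow (array([ 0.53012696, -0.16441881,  0.039649  ]), np.float64(0.001302886549835357))
blue (array([ 0.53191439, -0.17693751,  0.03671719]), np.float64(0.002261609456584105))
green (array([ 0.53384508, -0.18866875,  0.03581774]), np.float64(0.0018255112256374483))
red (array([ 0.52582623, -0.15279835,  0.03672235]), np.float64(0.0017604820719635552))
[ 0.5226 -0.1461  0.036 ]
[ 0.5451 -0.2372  0.036 ]
[ 0.5636 -0.3118  0.036 ]
crate [ 0.5765 -0.1085  0.075 ]
crate [ 0.4153 -0.1551  0.075 ]
crate [ 0.584  -0.0955  0.075 ]
crate [ 0.3929 -0.1472  0.075 ]
crate [ 0.6384 -0.29    0.083 ]
crate [ 0.4482 -0.3436  0.083 ]
d [-0.003   0.0037  0.1577] w [-0.0014  0.0006  0.0112] t 2.2
```

To row units: 0.157 m is 0.314, 0.14 m is 0.28, 0.01 rad is 0.0048.

```bash

echo '[[1,[-0.006,0.006,0.08],[0,0,0.0048]],[1,[-0.006,0.006,0.16],[0,0,0.0048]],[1,[-0.006,0.006,0.23],[0,0,0.0048]],[1,[-0.006,0.006,0.28],[0,0,0.0048]],[1,[-0.006,0.006,0.314],[0,0,0.0048]],[1,[-0.006,0.006,0.314],[0,0,0.0048]],[0.3,[-0.006,0.006,0.314],[0,0,0.0048]],[0.3,[-0.006,0.006,0.314],[0,0,0.0048]],[0.3,[-0.006,0.006,0.314],[0,0,0.0048]],[0,[-0.006,0.006,0.314],[0,0,0.0048]],[0,[-0.006,0.006,0.314],[0,0,0.0048]],[0,[-0.006,0.006,0.314],[0,0,0.0048]]]' > next.json && python3 shift.py next.json
echo '[[0,[0,0,0],[0,0,0]],[0,[0,0,0],[0,0,0]],[0,[0,0,0],[0,0,0]],[0,[0,0,-0.04],[0,0,0]],[0,[0,0,-0.08],[0,0,0]],[0,[0,0,-0.14],[0,0,0]],[0,[0,0,-0.2],[0,0,0]],[0,[0,0,-0.26],[0,0,0]],[0,[0,0,-0.26],[0,0,0]]]' > next.json && python3 shift.py next.json
python3 -c "
from h import *;from plant import r
go(r,[.4947,.2643,.23],down(-.083));snap(r,'scene','s2');snap(r,'side','d2')"
```

```text
time: 3.2
position: [0.4753, -0.2551, 0.0978]
orientation: [3.113, 0.414, 0.002]
contact_force: [-1.4, 3.1, 8.2]
width: 0.428
grasp_force: 59.1
time: 3.95
position: [0.4763, -0.2563, 0.2327]
orientation: [3.106, 0.413, 0.011]
contact_force: [0.4, -0.8, -0.1]
width: 0.426
grasp_force: 60.1
d [ 0.1537 -0.4978 -0.0008] w [ 1.1300e-02  2.0000e-04 -1.2236e+00] t 3.95
```

To row units: -0.498 m is -0.996, 0.153 m is 0.306, -1.22 rad is -0.5825.

```bash

echo '[[0,[0.306,-0.996,0],[0,0,-0.5825]],[0,[0.306,-0.996,0],[0,0,-0.5825]],[0,[0.306,-0.996,0],[0,0,-0.5825]],[0,[0.306,-0.996,0],[0,0,-0.5825]],[0,[0.306,-0.996,0],[0,0,-0.5825]],[0,[0.306,-0.996,0],[0,0,-0.5825]],[0,[0.306,-0.996,0],[0,0,-0.5825]],[0,[0.306,-0.996,0],[0,0,-0.5825]],[0,[0.306,-0.996,0],[0,0,-0.5825]],[0,[0.306,-0.996,0],[0,0,-0.5825]],[0,[0.306,-0.996,0],[0,0,-0.5825]],[0,[0.306,-0.996,0],[0,0,-0.5825]]]' > next.json && python3 shift.py next.json
echo '[[0,[0,-0.05,0],[0,0,0]],[0,[0,-0.05,0],[0,0,0]],[0,[0,-0.05,0],[0,0,0]],[0,[0,-0.05,0],[0,0,0]]]' > next.json && python3 shift.py next.json
python3 -c "
from h import *;from plant import r
go(r,[.4947,.2643,.23],down(-.083));print(r.read_state()['position'],r.read_state()['contact_force'])
a=snap(r,'scene','s3');b=snap(r,'side','d3');w=snap(r,'wrist','w3')
for c in('red','yellow','green'):
  for n,d,B in(('a',a,(330,60,460,280)),('b',b,(300,180,400,320)),('w',w,(0,0,640,480))):
    for x in blobs(d,c,B,15): print(c,n,x[0].round(1),x[1])
"
```

```text
time: 5.05
position: [0.491, 0.2465, 0.2248]
orientation: [-2.314, -2.123, 0.004]
contact_force: [1.4, -0.6, -1.4]
width: 0.43
grasp_force: 60.3
time: 5.38
position: [0.4671, 0.2462, 0.2257]
orientation: [-2.316, -2.122, 0.002]
contact_force: [0.8, 0.5, -0.7]
width: 0.43
grasp_force: 60.6
d [ 0.0205  0.0259 -0.0044] w [-0.0009  0.0005 -0.0044] t 5.38
[0.46709435 0.24617068 0.22565842] [ 0.82842904  0.45344647 -0.70255626]
red a [417.6 198. ] [80, 136, 16, 4, 23]
red b [361.8 241.4] [59, 59, 7, 7, 40]
red w [318.1 259.7] [284, 253, 71, 24, 293]
red w [323.6 375. ] [290, 340, 70, 67, 3760]
yellow a [357.4 195.3] [24, 132, 8, 9, 56]
yellow a [385.5 209.6] [51, 146, 10, 9, 67]
yellow b [349.9 259.4] [47, 76, 6, 8, 31]
yellow w [355.2 257.2] [349, 255, 15, 7, 25]
yellow w [362.1 385.4] [357, 371, 11, 30, 206]
green a [356.6 205.2] [19, 139, 16, 14, 135]
green a [383.9 219.2] [47, 153, 16, 12, 125]
green a [407.7 249.3] [71, 186, 14, 8, 87]
green b [348.4 268.1] [45, 84, 8, 9, 52]
green b [347.4 303.1] [42, 120, 12, 7, 65]
green w [350.2 193.4] [336, 176, 29, 35, 750]
```

View pics/w3.png

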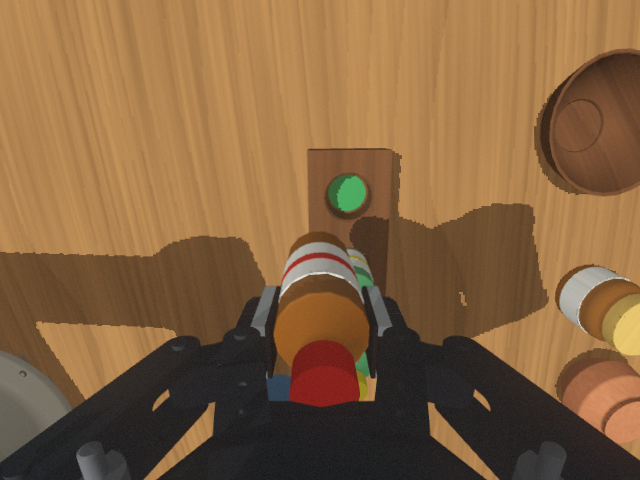

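The empty hole is in clear view at about (348,196) in the wrist picture, and the bottle is upright in the grip with its base edge at about (319,233). Next I locate the hole rim and the bottle precisely.

```bash

python3 -c "
from h import *;from plant import r
w=load('w3');a=load('scene0');b=load('side0');b3=load('d3')
x0,y0=310,158;g=w['image'][y0:230,x0:385]
cv2.imwrite('pics/hole.png',cv2.resize(g,None,fx=7,fy=7,interpolation=cv2.INTER_CUBIC))
gg=cv2.cvtColor(cv2.resize(g,None,fx=4,fy=4,interpolation=cv2.INTER_CUBIC),cv2.COLOR_BGR2GRAY)
c=cv2.HoughCircles(gg,cv2.HOUGH_GRADIENT,1,30,param1=80,param2=15,minRadius=76,maxRadius=104)
for k in (c[0][:4] if c is not None else []):
  p=k[:2]/4+[x0-.4,y0-.4];print('hough',p,k[2]/4,plane(w,p,.040).round(4))
# expected rim radius in px
c0=plane(w,(348,196),.04);print('exp r',[proj(w,c0+np.array(v)).round(1).tolist() for v in((.021,0,0),(-.021,0,0),(0,.021,0),(0,-.021,0))])
print('spot w',plane(w,(350.2,193.4),.010))
s=r.read_state();print(s['position'])
print('cap side',plane(b3,(361.8,241.4),s['position'][2]+.0317))
print('base edge',plane(w,(319.5,233),s['position'][2]-.0778))
# cap bias of side cam at grasp place: 
print('side cap before',plane(b,(356.3,140.9),.1295),'A',plane(b,(353.1,238),.1195),'B',plane(b,(350.6,259),.1195),'Asc',plane(a,(357.6,195.2),.1195),'Bsc',plane(a,(385.5,209.1),.1195))
"
```

```text
exp r [[371.1, 194.0], [324.9, 198.0], [346.4, 172.7], [349.5, 218.5]]
spot w [0.49916386 0.26316849 0.01      ]
[0.46754212 0.24591757 0.22613103]
cap side [0.46670442 0.2495288  0.25783103]
base edge [0.46937181 0.26461249 0.14833103]
side cap before [ 0.47510189 -0.25337507  0.1295    ] A [0.48341028 0.12334358 0.1195    ] B [0.48956624 0.19372964 0.1195    ] Asc [0.48081336 0.12334478 0.1195    ] Bsc [0.48601586 0.19289404 0.1195    ]
```

View pics/hole.png

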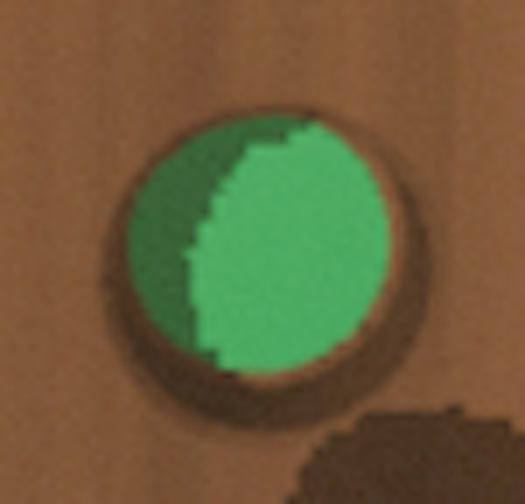

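```bash

python3 -c "
from h import *;from plant import r
w=load('w3');a=load('s3');b=load('d3')
print('rim',plane(w,(347.7,196),.04).round(4),'spot',plane(w,(346.7,192.4),.010).round(4))
z=.2261-.0778
print('cap edge',plane(w,(323.6,340.5),z+.103)-[0,.0105,0],'base',plane(w,(319.5,233),z)-[0,.019,0])
cap=plane(b,(361.8,241.4),z+.1095)
pa=proj(a,[.467,.247,z]);pb=proj(b,[.467,.247,z]);print(pa,pb)
o=[]
for d,p in((a,pa),(b,pb)):
  x,y=int(p[0])-30,int(p[1])-60;o.append(cv2.resize(d['image'][y:y+90,x:x+60],None,fx=6,fy=6,interpolation=cv2.INTER_CUBIC));print(x,y)
cv2.imwrite('pics/hand.png',np.hstack(o))
"
```

```text
rim [0.4946 0.2662 0.04  ] spot [0.4958 0.2645 0.01  ]
cap edge [0.47061557 0.24757079 0.2513    ] base [0.46937086 0.24560363 0.1483    ]
[413.83653774 204.55693865] [359.9264515  269.03062852]
383 144
329 209
```

View pics/hand.png

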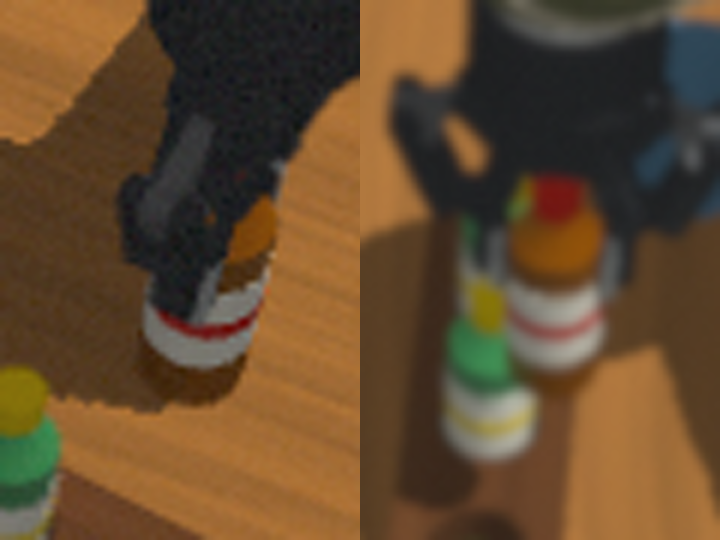

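The bottle hangs upright in the grip (axis offset about 2 mm over its height). The hole centre is about (0.495, 0.265). I'll lower it to just above the rim and check again.

To row units: 0.095 m is 0.19, 0.0238 m is 0.0476.

```bash

echo '[[0,[0.0428,0.0476,0],[0,0,0]],[0,[0.0428,0.0476,0.04],[0,0,0]],[0,[0.0428,0.0476,0.1],[0,0,0]],[0,[0.0428,0.0476,0.16],[0,0,0]],[0,[0.0428,0.0476,0.19],[0,0,0]],[0,[0.0428,0.0476,0.19],[0,0,0]],[0,[0.0428,0.0476,0.19],[0,0,0]]]' > next.json && python3 shift.py next.json
python3 -c "
from h import *;from plant import r
print(r.read_state()['position'],r.read_state()['contact_force'])
a=snap(r,'scene','s4');b=snap(r,'side','d4');w=snap(r,'wrist','w4')
x0,y0=240,140
i=cv2.resize(w['image'][y0:y0+140,x0:x0+160],None,fx=4,fy=4,interpolation=cv2.INTER_CUBIC)
o=[]
p=proj(a,[.495,.265,.04]).astype(int)
for d in(a,b):
  p=proj(d,[.495,.265,.06]).astype(int);x,y=p-[20,45];print(x,y);o.append(cv2.resize(d['image'][y:y+70,x:x+40],(160,280),interpolation=cv2.INTER_CUBIC))
cv2.imwrite('pics/ins.png',np.hstack([i,np.vstack(o)]))
"
```

```text
time: 6.12
position: [0.493, 0.2655, 0.1314]
orientation: [-2.317, -2.122, 0.001]
contact_force: [0.2, 1.3, -0.7]
width: 0.425
grasp_force: 60.8
[0.49297489 0.26548988 0.13136266] [ 0.18748162  1.27922679 -0.65784345]
390 195
327 250
```

View pics/ins.png

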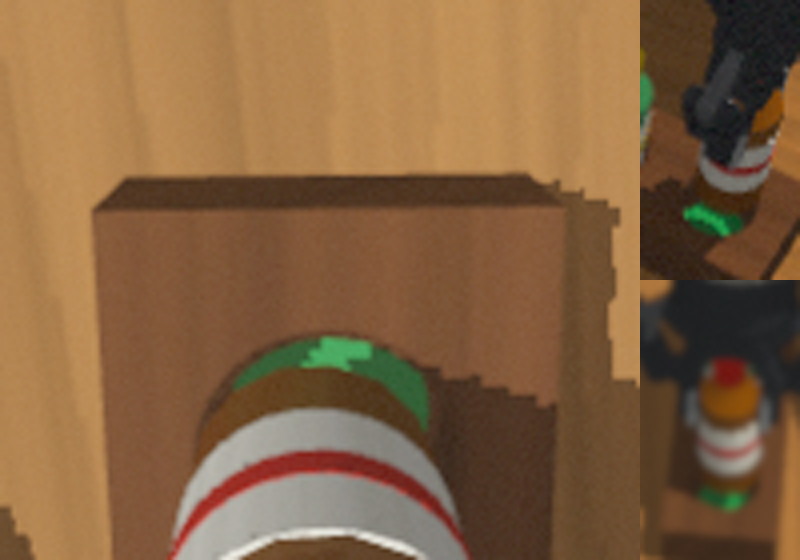

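```bash

python3 -c "
from h import *
w=load('w4');z=.1314-.0778
e=np.array([-.4,-.4])
f=lambda u,v:np.array([240+u/4,140+v/4])+e
t=plane(w,f(315,333),.04);b=plane(w,f(307,365),z);print('rimtop',t,'basetop',b,'centre rim y',t[1]-.021,'base y',b[1]-.019)
print('rim L/R x',plane(w,f(197,430),.04),plane(w,f(432,430),.04))
print('base L/R x',plane(w,f(199,440),z),plane(w,f(425,430),z))
c=[plane(w,f(u,v),.04) for u,v in((94,210),(566,206))];print('rack end corners',c)
pr=lambda P:((proj(w,P)-e-[240,140])*4).round(0)
print('pred base circle for center .4946,.2645:',[pr([.4946+.019*np.cos(q),.2645+.019*np.sin(q),z]).tolist() for q in np.arange(0,3.2,.524)])
"
```

```text
rimtop [0.49510466 0.2871809  0.04      ] basetop [0.49382768 0.28573065 0.0536    ] centre rim y 0.26618089828213154 base y 0.2667306527728467
rim L/R x [0.47426511 0.27249437 0.04      ] [0.51282913 0.26908392 0.04      ]
base L/R x [0.47610043 0.27522177 0.0536    ] [0.51100322 0.27376945 0.0536    ]
rack end corners [array([0.46227735, 0.31011566, 0.04      ]), array([0.53626181, 0.30423613, 0.04      ])]
pred base circle for center .4946,.2645: [[445.0, 485.0], [425.0, 429.0], [377.0, 389.0], [313.0, 379.0], [253.0, 400.0], [213.0, 447.0], [204.0, 505.0]]
```

To row units: 0.022 m is 0.044, 0.01 m is 0.02.

```bash

echo '[[0,[-0.0014,0.002,0.01],[0,0,0]],[0,[-0.0014,0.002,0.02],[0,0,0]],[0,[-0.0014,0.002,0.028],[0,0,0]],[0,[-0.0014,0.002,0.036],[0,0,0]],[0,[-0.0014,0.002,0.044],[0,0,0]],[0,[-0.0014,0.002,0.044],[0,0,0]]]' > next.json && python3 shift.py next.json
```

```text
time: 6.77
position: [0.4943, 0.2648, 0.1094]
orientation: [2.315, 2.122, 0.002]
contact_force: [2.6, -2.3, 0.6]
width: 0.429
grasp_force: 61.3
```

To row units: 0.019 m is 0.038, 0.004 m is 0.008.

```bash

echo '[[0,[0,0,0.008],[0,0,0]],[0,[0,0,0.016],[0,0,0]],[0,[0,0,0.024],[0,0,0]],[0,[0,0,0.032],[0,0,0]],[0,[0,0,0.038],[0,0,0]],[0,[0,0,0.038],[0,0,0]]]' > next.json && python3 shift.py next.json
```

```text
time: 7.27
position: [0.4942, 0.2648, 0.0895]
orientation: [2.315, 2.122, 0.001]
contact_force: [5.6, -1.8, -3.9]
width: 0.424
grasp_force: 60.5
```

To row units: 0.002 m is 0.004, 0.001 m is 0.002.

```bash

echo '[[0,[0,0,0.002],[0,0,0]],[0,[0,0,0.004],[0,0,0]],[0,[0,0,0.004],[0,0,0]]]' > next.json && python3 shift.py next.json
echo '[[0.6,[0,0,0],[0,0,0]],[0.7,[0,0,0],[0,0,0]],[0.7,[0,0,0],[0,0,0]],[0.7,[0,0,0],[0,0,0]],[0.7,[0,0,-0.02],[0,0,0]],[0.7,[0,0,-0.06],[0,0,0]],[0.8,[0,0,-0.12],[0,0,0]],[1,[0,0,-0.2],[0,0,0]],[1,[0,0,-0.28],[0,0,0]],[1,[0,0,-0.3],[0,0,0]]]' > next.json && python3 shift.py next.json
python3 -c "
from h import *;from plant import r
a=snap(r,'scene','s5');b=snap(r,'side','d5');w=snap(r,'wrist','w5')
k=[]
for d,B in((a,(380,190,430,260)),(b,(325,250,375,320))):
  x=max(blobs(d,'red',B),key=lambda x:x[1][4]);print(x);k.append((d,x[0]))
print('cap',tri(*k))
from h import proj
for c in('yellow',):
  print([x[0].round(1) for x in blobs(a,c,(330,180,400,230),30)],[x[0].round(1) for x in blobs(b,c,(330,220,370,270),30)])
print([ (x[0].round(1),x[1]) for x in blobs(w,'red',(0,0,640,480),40)])
"
```

```text
time: 7.52
position: [0.4943, 0.2649, 0.088]
orientation: [2.315, 2.122, 0.002]
contact_force: [5.6, -2.6, -1.0]
width: 0.426
grasp_force: 61.0
time: 8.35
position: [0.4949, 0.2658, 0.2455]
orientation: [2.312, 2.12, 0.014]
contact_force: [-0.4, -0.0, 0.2]
width: 0.995
grasp_force: 0.0
(array([414.85185185, 224.75308642]), [30, 30, 10, 11, 81])
(array([348.8, 281.6]), [20, 28, 9, 8, 55])
cap (array([0.49358289, 0.26495814, 0.119393  ]), np.float64(8.91365972370767e-06))
[array([357.6, 195.7]), array([386.1, 209.7])] [array([351. , 259.4])]
[(array([318.5, 241.4]), [305, 226, 29, 31, 707])]
```

The bottle is seated: cap centre measured at z = 0.1194, against 0.1195 expected, and over the hole centre. Now the stick.

The manual's scale: shifts go in shares of 0.5 m and turns go in shares of 120 degrees. Converting my numbers, -0.437 m is -0.874, 0.073 m is 0.146, -0.33 rad is -0.1576.

```bash

python3 -c "
from h import *;from plant import r
go(r,[.531,-.1755,.2455],down(.25))"
echo '[[0.55,[-0.874,0.146,0],[0,0,-0.1576]],[0.55,[-0.874,0.146,0],[0,0,-0.1576]],[0.55,[-0.874,0.146,0],[0,0,-0.1576]],[0.55,[-0.874,0.146,0],[0,0,-0.1576]],[0.55,[-0.874,0.146,0],[0,0,-0.1576]],[0.55,[-0.874,0.146,0],[0,0,-0.1576]],[0.55,[-0.874,0.146,0],[0,0,-0.1576]],[0.55,[-0.874,0.146,0],[0,0,-0.1576]],[0.55,[-0.874,0.146,0],[0,0,-0.1576]],[0.55,[-0.874,0.146,0],[0,0,-0.1576]],[0.55,[-0.874,0.146,0],[0,0,-0.1576]],[0.55,[-0.874,0.146,0],[0,0,-0.1576]]]' > next.json && python3 shift.py next.json
echo '[[0.55,[0,0,0],[0,0,0]],[0.55,[0,0,0],[0,0,0]]]' > next.json && python3 shift.py next.json
python3 -c "
from h import *;from plant import r
go(r,[.531,-.1755,.2455],down(.25));w=snap(r,'wrist','w6');w1=load('w1')
for c in('red','yellow','blue','green'):
  x=blobs(w,c,(150,100,500,400),60);y=blobs(w1,c,(220,110,300,170),20)[0]
  for k in x: print(c,k[0].round(1),k[1],plane(w,k[0],.043).round(4),tri((w,k[0]),(w1,y[0])))
"
```

```text
d [-0.4358  0.0756 -0.0067] w [ 0.0013 -0.0004 -0.3369] t 8.5
time: 9.5
position: [0.5275, -0.1818, 0.2359]
orientation: [-1.941, -2.467, 0.002]
contact_force: [0.7, -0.0, -0.4]
width: 0.552
grasp_force: 0.0
time: 9.67
position: [0.5279, -0.1759, 0.2369]
orientation: [-1.934, -2.472, 0.0]
contact_force: [-0.6, -0.1, -0.4]
width: 0.557
grasp_force: 0.0
d [-0.0004  0.0031 -0.0086] w [-0.0018 -0.0022 -0.007 ] t 9.67
red [322.6 193.4] [161, 87, 25, 13, 281] [ 0.5245 -0.1523  0.043 ] (array([ 0.52463677, -0.15264059,  0.04062576]), np.float64(7.159377471889359e-05))
yellow [322.5 206.2] [160, 100, 26, 13, 286] [ 0.5274 -0.164   0.043 ] (array([ 0.52831533, -0.16412758,  0.04103819]), np.float64(0.0009008498360748987))
blue [326.3 218.5] [168, 113, 17, 12, 96] [ 0.5337 -0.1747  0.043 ] (array([ 0.53213526, -0.17567067,  0.04131854]), np.float64(0.0018102824187458434))
```

To row units: 0.19 m is 0.38, 0.182 m is 0.364, -0.007 rad is -0.0033.

```bash

echo '[[0.55,[0,0.004,0.08],[0,0,-0.0033]],[0.55,[0,0.004,0.16],[0,0,-0.0033]],[0.55,[0,0.004,0.24],[0,0,-0.0033]],[0.55,[0,0.004,0.3],[0,0,-0.0033]],[0.55,[0,0.004,0.34],[0,0,-0.0033]],[0.55,[0,0.004,0.364],[0,0,-0.0033]],[0.55,[0,0.004,0.38],[0,0,-0.0033]],[0.55,[0,0.004,0.38],[0,0,-0.0033]]]' > next.json && python3 shift.py next.json
echo '[[0.3,[0,0,0],[0,0,0]],[0,[0,0,0],[0,0,0]],[0,[0,0,0],[0,0,0]],[0,[0,0,0],[0,0,0]],[0,[0,0,0],[0,0,0]],[0,[0,0,0],[0,0,0]]]' > next.json && python3 shift.py next.json
```

```text
time: 10.38
position: [0.5301, -0.1752, 0.0475]
orientation: [-1.925, -2.481, 0.0]
contact_force: [0.8, 0.2, 0.3]
width: 0.55
grasp_force: 0.0
time: 10.88
position: [0.531, -0.1763, 0.0499]
orientation: [1.926, 2.479, 0.001]
contact_force: [-1.1, 0.9, 6.9]
width: 0.252
grasp_force: 58.9
```

To row units: -0.06 m is -0.12, -0.0128 m is -0.0256, 0.27 rad is 0.1289.

```bash

echo '[[0,[-0.002,0,-0.022],[0,0.0215,0]],[0,[-0.005,0,-0.042],[0,0.043,0]],[0,[-0.009,0,-0.062],[0,0.0645,0]],[0,[-0.0136,0,-0.082],[0,0.0859,0]],[0,[-0.0192,0,-0.1],[0,0.1074,0]],[0,[-0.0256,0,-0.12],[0,0.1289,0]],[0,[-0.0256,0,-0.12],[0,0.1289,0]],[0,[-0.0256,0,-0.12],[0,0.1289,0]]]' > next.json && python3 shift.py next.json
python3 -c "
from h import *;from plant import r
s=r.read_state();print(s['contact_force'],s['moment'],R.from_rotvec(s['orientation']).as_matrix().round(3).tolist())
a=snap(r,'scene','s7');b=snap(r,'side','d7');w=snap(r,'wrist','w7')
o=[]
for d in(a,b):
  p=proj(d,[.53,-.22,.08]).astype(int);x,y=p-[50,50];print(x,y);o.append(cv2.resize(d['image'][y:y+100,x:x+100],(390,390),interpolation=cv2.INTER_CUBIC))
cv2.imwrite('pics/tilt.png',np.hstack(o))
"
```

```text
time: 11.55
position: [0.5335, -0.1889, 0.1085]
orientation: [-1.792, -2.306, -0.242]
contact_force: [-0.5, 0.6, -1.5]
width: 0.248
grasp_force: 58.7
[-0.51390323  0.61507832 -1.51780954] [-0.09628561 -0.04576391  0.00452412] [[-0.238, 0.969, -0.065], [0.934, 0.247, 0.257], [0.265, 0.001, -0.964]]
167 115
287 110
```

View pics/tilt.png

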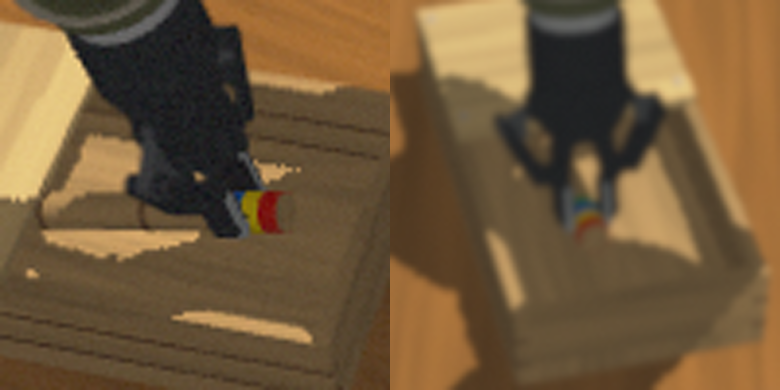

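The stick is tilted up in the grip, with its band end at about (270,212) in the left crop. The plain end is still under the board, there is no contact, and the stick's full weight is on the tool. I'll draw it out along its axis.

To row units: 0.05 m is 0.1, 0.02 m is 0.04.

```bash

echo '[[0,[0.02,0,0],[0,0,0]],[0,[0.04,0,0],[0,0,0]],[0,[0.06,0,0],[0,0,0]],[0,[0.08,0,0],[0,0,0]],[0,[0.1,0,0],[0,0,0]],[0,[0.1,0,0],[0,0,0]]]' > next.json && python3 shift.py next.json && echo '[[0,[0.03,0,0],[0,0,0]],[0,[0.06,0,0],[0,0,0]],[0,[0.09,0,0],[0,0,0]],[0,[0.12,0,0],[0,0,0]],[0,[0.144,0,0],[0,0,0]],[0,[0.144,0,0],[0,0,0]]]' > next.json && python3 shift.py next.json
```

```text
time: 12.2
position: [0.5212, -0.1398, 0.1224]
orientation: [-1.788, -2.307, -0.243]
contact_force: [0.0, 0.1, -0.9]
width: 0.254
grasp_force: 58.8
time: 12.7
position: [0.5039, -0.0723, 0.1417]
orientation: [-1.788, -2.307, -0.243]
contact_force: [0.7, -0.4, -1.6]
width: 0.251
grasp_force: 58.8
```

To row units: -0.212 m is -0.424, -0.183 m is -0.366.

```bash

echo '[[0,[0.01,0,-0.038],[0,0,0]],[0,[0.022,0,-0.078],[0,0,0]],[0,[0.036,0,-0.132],[0,0,0]],[0,[0.052,0,-0.192],[0,0,0]],[0,[0.068,0,-0.25],[0,0,0]],[0,[0.084,0,-0.308],[0,0,0]],[0,[0.1,0,-0.366],[0,0,0]],[0,[0.11,0,-0.406],[0,0,0]],[0,[0.116,0,-0.424],[0,0,0]],[0,[0.116,0,-0.424],[0,0,0]],[0,[0.116,0,-0.424],[0,0,0]]]' > next.json && python3 shift.py next.json && echo '[[0,[0,0,0],[0,0,0]],[0,[0,0,0],[0,0,0]],[0,[0,0,0],[0,0,0]],[0,[0,0,0],[0,0,0]],[0,[0,0,0],[0,0,0]],[0,[0,0,0],[0,0,0]]]' > next.json && python3 shift.py next.json
python3 -c "
from h import *;from plant import r
s=r.read_state();print(s['contact_force'],s['moment'],np.abs(s['joint_velocities']).max())
a=snap(r,'scene','s8');b=snap(r,'side','d8')
cv2.imwrite('pics/end.png',np.hstack([cv2.resize(d['image'],(400,300),interpolation=cv2.INTER_AREA) for d in(a,b)]))
k=[max(blobs(d,'red',B),key=lambda x:x[1][4]) for d,B in((a,(380,190,430,260)),(b,(325,250,375,320)))]
print('cap',k[0][0],k[1][0],tri((a,k[0][0]),(b,k[1][0])))
"
```

```text
time: 13.62
position: [0.5044, -0.0752, 0.3595]
orientation: [-1.79, -2.304, -0.243]
contact_force: [-0.1, -0.1, -1.1]
width: 0.248
grasp_force: 58.9
time: 14.12
position: [0.5045, -0.0752, 0.3605]
orientation: [-1.79, -2.305, -0.243]
contact_force: [-0.4, -0.8, -1.1]
width: 0.252
grasp_force: 58.9
[-0.400089   -0.76618698 -1.05470998] [-0.08383163 -0.00408859 -0.00698195] 0.0020247302250402384
cap [414.84146341 224.45121951] [348.84210526 281.61403509] (array([0.49331553, 0.2648843 , 0.11964488]), np.float64(0.00029969722073356904))
```

View pics/end.png

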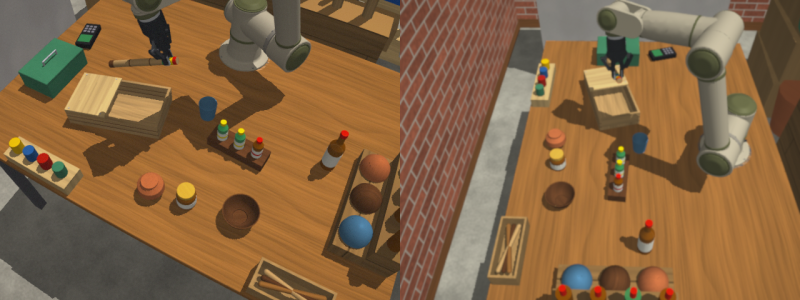

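The stick is held clear of the crate. The amber bottle stands in the rack, the other wares are undisturbed, and the plain end is at about (176,101) in the scene view. I'll do one check of its height, then hand in.

```bash

python3 -c "
from h import *;from plant import r
s=r.read_state();Rt=R.from_rotvec(s['orientation']).as_matrix()
p=s['position']+Rt@[-.22,0,.018];a=load('s8');print('plain',p,proj(a,p))
if p[2]-.014>.2: print(r.close_job())"
```

```text
plain [ 0.55576845 -0.27594145  0.2845582 ] [175.20978519 101.71931856]
the job is handed in; nothing more can be done
None
```

The job is handed in at about 14 s: the amber bottle stands fully down in the rack's empty hole, released, and the rain stick is held still in the gripper with its lowest point about 19 cm above the crate top (computed from the arm pose; its plain end showed within a pixel of where that put it).

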